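# Clip and wind down the pickle press

## Robot

A 6-joint arm with a two-finger parallel gripper is mounted at the origin on the work surface. World frame = base frame: x ahead of the robot, y to its left, z up, the work surface at z = 0. Lengths are in mm, angles in rad, forces in N, time in s.
With the tool pointing down it reaches from about 275 to 1000 mm from the base axis. Payload 8.4 kg.
Tool frame: the origin (TCP) lies at the very end of the fingers, on their centre line; the grasp point (between the pads) lies 19 mm behind it; z points along the fingers, y is the direction in which the jaws open and shut (so a half turn about z gives the same grasp; the last joint's range is limited). The gripper opens to 85 mm and grips with 20 to 120 N. Pads are 22 mm wide; open, the fingers measure 114 mm over their backs; the gripper's body (76 mm by 85 mm) begins 54 mm behind the grasp point. The pads swing forward as they close: fully open they stand 13 mm farther back than shut.
Start: joints at [-1.295, 0.353, 1.633, -0, 1.155, -0.002], TCP at [171.399, -601.041, 231.281] pointing down, gripper open.
Joint ranges: [-2.63, 2.63], [-0.92, 2.1], [0.06, 2.66], [-1.3, 4.44], [0, 2.69], [-3.02, 3.02]. Speed limits (rad/s): [2.22, 2.22, 2.79, 3.14, 3.14, 3.14].

## Interface

Orientations are given as [roll, pitch, yaw] about the fixed x, y, z axes, in that order (R = Rz(yaw) Ry(pitch) Rx(roll)).
In Python, from rig import r gives the robot as it stands.
- The arm moves only by the tool move_arm, never from a script. Its argument "increments" is a list of rows, each an object of numbers: "tx", "ty", "tz": the shift along the tool's x, y, z in cm; "rx", "ry", "rz": the turn, a rotation vector about the tool's x, y, z in degrees; "gripper": the gripper's target within -1 to 1 (fully open at 1, half-way at 0, shut at -1). A call has 1 to 12 rows; each row shifts and turns the commanded pose from where the row before left it, along the tool's axes as they then stand; what a row does not reach is not made up. A row lasts 1/10 s, in which the tool goes at most 50 mm and 8.59 degrees, less where a joint would pass 70% of its speed; a pose out of reach is approached as far as the arm can. A call is refused whole if a number of a shift passes 5 or a number of a turn 8.59, either way. A call with a gripper value outside its range is refused whole. The fingers move at their own pace and stop on an object; "squeeze" is the grip in N (left out, the last holds). Time passes only in rows, so rows that do not move let the fingers close. It gives the time, the measured TCP pose, the force and the opening at its end, in the units of the state.
- r.sense(): the state, without advancing time (a new reading comes with each control period).
- r.grab_frame(name): name is "scene" or "top" or "wrist"; returns (picture, depth): 384x512x3 uint8, red, green, blue; 384x512 float32, mm along the optical axis (not along the pixel's ray), 0 where there is no reading.
- r.camera_model(name): a dict with "fx", "fy", "cx", "cy" (pixels), "k1" (the pictures are not rectified: a ray, as slopes to the right and down, at radius r is drawn at 1 + k1 r^2 times it, then the intrinsics apply), "R" (3x3) and "t" (3): a world point X has camera coordinates R X + t; the wrist camera has in their place "hand_eye" (4x4, takes a point from camera to tool coordinates, whose origin is the TCP and whose axes are the flange's). Camera axes: x right, y down, z forward; pixel columns grow to the right and rows downward; lengths in mm; the calibration is good to about 2 mm. A picture is of the moment at which its call begins: read the wrist's pose just before it. camera_model takes no time and is no camera call.
- r.sign_off(): hands the job in, once; it reports no verdict.
Trained networks look in the newest picture that a camera, given by its name, has taken for a name from the list of things; names that differ only in an ending like _2 or _b are one class to them, and where a whole thing is asked for, a point or a joint stands for the part that bears it (a point fixed in the world has none). Each returns a list of dicts, best first, with "confidence" (0 to 1); they miss things now and then, are a little off and sometimes report something else, mostly with a low value. They report only what shows in the picture. A call takes as long as a camera call. They do not tell look-alikes from the thing itself.
- r.cut_out(query, camera): "mask" (384x512 bool, what is visible of it) and "bbox" ([left, top, right, bottom] in pixels, round what is visible of it).
- r.place_of(query, camera): "location" ([row, column] in pixels: a listed point, or the origin of a listed thing).
The state is a dict: "clock": time; "qpos": joint angles; "qvel": joint speeds; "joint_efforts": joint torques, N m; "eef_pos": TCP position; "tcp_rot": TCP orientation; "contact_force": force on the tool from outside, world axes, zero at the start; "wrist_torque": the same for the moment, N m; "opening": opening from 0.0 (shut) to 1.0 (fully open).
Only numpy, scipy, OpenCV 4.12 (cv2) and the standard library are available. Lean on these libraries where they do the work, as an engineer would, in place of code of your own. Each camera call takes 0.05 s, during which the arm holds its last target. There are 200 camera calls.

## Task

Close up the pickle press: swing the clip that still stands open down until it is fully home against the tub, then wind the wing handle clockwise until the screw presses the plate down on the cucumbers and the handle feels firm to turn, about half a newton-metre, and let go. Do not over-tighten it, even for a moment, and leave the other things on the counter where they are.

Things in the scene. Friction and masses are not known exactly. Their poses are not given: they have to be found in the camera images.
- press: Pickle press: clear tub 124 mm (its x) by 190 mm (its y), 118 mm high, white lid 132 by 198 mm with its flat top 130 mm above the counter and a boss 52 mm wide at its middle up to 140 mm. It stands fast when worked. Origin: centre of its underside, z up. The clip at its -y end is already shut, that at +y is open. The screw through the lid ends inside in a stiffly sprung foot.
- clip (a joint): Angle of the open clip, rad: 0 = hanging straight down against the tub, fully home (hard stop); 1.57 = level, sticking out along the press's +y; above that its free end points up and out. Stiff hinge: it stays where it is left and takes 0.12 N m (3 to 5 N near the free end) to turn.
- clip_hinge (a point): Centre of the clip's hinge pin, which runs along the press's x at the +y end of the lid, 103 mm from the press's middle and 128 mm above the counter. Its axes are the press's.
- clip_end (a point): Middle of the clip's free edge, 43 mm from the pin. The clip is a grey plate 66 mm wide (along the pin), 5 mm thick; its outer face, the one to push, is 5 mm outside the pin's centre when shut (108 mm from the press's middle). Axes turn with the clip: x along the pin, z from free edge to pin, y out of the outer face.
- handle (a joint): Angle of the wing handle, rad; grows clockwise seen from above, which winds screw and handle down 14 mm per turn. Turned slowly it drags a steady 0.27 N m until the foot meets the plate, 0.7 to 3 rad on, different each time; then the torque to turn it climbs about 0.12 N m per rad. Firm is 0.5 N m (0.41 to 0.58 will do); 0.64 is over-tight. The thread holds it when it is let go.
- handle_grip (a point): Centre of the wing handle, on the screw's axis, half-way up the wings (first 177 to 179 mm above the counter). One straight grey bar along this point's x, 14 mm thick, 26 mm high, ending in upright round lobes 22 mm across, 30 mm high, centred 44 mm either side (110 mm overall). Open space round it and 15 mm or more beneath it. Half a turn gives the same shape.
- veg: The pack in the tub: cucumbers with a white pressing plate lying on them, under the screw's foot. Nothing of the robot goes near it. Origin low in the middle of the pack; how far the plate lies below the screw's foot is not known and is to be felt.
- salt: Glass salt jar, 66 mm across, 85 mm high, beside the press. Bystander. Origin at its underside.
- spoon: Spoon lying near the press, 190 mm long. Bystander.
- soap: White dish-soap bottle, 200 mm high. Bystander.
- mug: White mug, 95 mm high. Bystander.
- tumbler: Clear tumbler, 100 mm high. Bystander.
- bowl: Dark wooden soup bowl, 130 mm across, 60 mm high. Bystander.
Things that resemble listed ones, but are neither listed nor needed, are in the scene too. Several things have the shape of the press; the one meant has the colours described above.

How it is judged:
By the outcome, as a careful person would: the job done as asked, in the order asked, and still so for the second after the job is handed in, with the robot touching nothing.
It also fails if it takes over 67 s, if anything falls off the work surface, if the arm or the gripper's body presses on something with over 40 N, if the wrist force passes 120 N, or if a joint passes its speed limit or range.

## Working session

There is one attempt and no reset: what is moved stays moved. The work goes in short steps, Python scripts to look and compute and a tool call to move; the robot and the scene stay as the last step left them, time stands still between calls to the robot, and variables do not carry over. Pictures are saved under pics/ and viewed, about 8 in all and at most 12, crops included, and the job is handed in when it is done.

Besides the shell and the picture viewer there is one more tool, called after ">>>" as name([rows], argument=value, ...), one row to a line, values as JSON. move_arm: Moves the arm, as the interface text tells. Its arguments: {"type":"object","properties":{"increments":{"type":"array","items":{"type":"object","properties":{"tx":{"type":"number"},"ty":{"type":"number"},"tz":{"type":"number"},"rx":{"type":"number"},"ry":{"type":"number"},"rz":{"type":"number"},"gripper":{"type":"number"}}}},"squeeze":{"type":"number"}},"required":["increments"]}

```bash
ls; mkdir -p pics; cat > h.py <<'E'
import numpy as np, cv2
from rig import r
def px2world(name,u,v,d):
    c=r.camera_model(name)
    x=(u-c['cx'])/c['fx'];y=(v-c['cy'])/c['fy']
    a,b=x,y
    for _ in range(20):
        k=1+c['k1']*(a*a+b*b);a,b=x/k,y/k
    p=np.array([a*d,b*d,d])
    R=np.array(c['R']);t=np.array(c['t'])
    return R.T@(p-t)
def proj(name,X):
    c=r.camera_model(name)
    p=np.array(c['R'])@np.array(X)+np.array(c['t']);a,b=p[:2]/p[2]
    k=1+c['k1']*(a*a+b*b)
    return np.array([c['fx']*a*k+c['cx'],c['fy']*b*k+c['cy']])
E
python3 - <<'E'
from h import *
for n in('scene','top'):
    p,d=r.grab_frame(n); cv2.imwrite(f'pics/{n}0.png',p[...,::-1]); np.save(f'{n}0.npy',d)
    for q in('press','clip','handle','clip_hinge','handle_grip','clip_end'):
        for o in r.place_of(q,n) if q in('press','clip_hinge','clip_end','handle_grip') else r.cut_out(q,n):
            print(n,q,round(o['confidence'],2),o.get('location',o.get('bbox')))
print({k:np.round(v,3) for k,v in r.sense().items()})
a=cv2.imread('pics/scene0.png');b=cv2.imread('pics/top0.png')
cv2.imwrite('pics/both.png',cv2.resize(np.vstack([a,b]),(800,1200))[:1200] if 0 else np.hstack([cv2.resize(a,(400,300)),cv2.resize(b,(400,300))]))
E
```

```text
pics
scene press 0.74 [227.5, 247.3]
scene press 0.74 [183.1, 186.9]
scene press 0.69 [194.3, 311.9]
scene press 0.61 [242.0, 365.8]
scene press 0.34 [189.5, 289.1]
scene clip 0.69 [278.0, 183.0, 293.5, 205.5]
scene clip 0.63 [210.1, 156.5, 215.4, 158.5]
scene handle 0.65 [243.2, 168.6, 256.3, 195.7]
scene clip_hinge 0.91 [169.7, 340.4]
scene clip_hinge 0.88 [153.1, 210.3]
scene clip_hinge 0.84 [192.5, 279.5]
scene handle_grip 0.7 [180.8, 247.2]
scene handle_grip 0.52 [153.3, 313.4]
scene handle_grip 0.47 [143.2, 180.8]
scene clip_end 0.61 [186.9, 291.2]
scene clip_end 0.6 [180.2, 338.9]
scene clip_end 0.42 [161.4, 208.6]
scene clip_end 0.31 [193.5, 276.8]
top press 0.95 [257.8, 176.5]
top press 0.77 [271.2, 344.4]
top press 0.7 [189.1, 248.6]
top clip 0.69 [314.8, 265.2, 320.8, 290.8]
top clip 0.57 [190.5, 170.5, 214.4, 200.8]
top clip 0.48 [124.0, 244.4, 132.1, 268.3]
top handle 0.74 [156.6, 238.5, 172.3, 283.3]
top handle 0.65 [245.5, 153.8, 256.1, 201.1]
top clip_hinge 0.85 [186.9, 211.1]
top clip_hinge 0.63 [255.4, 130.0]
top clip_hinge 0.62 [277.1, 317.3]
top handle_grip 0.93 [259.6, 165.4]
top handle_grip 0.77 [275.3, 362.9]
top handle_grip 0.65 [180.8, 249.8]
top handle_grip 0.4 [141.7, 103.2]
top clip_end 0.82 [184.5, 202.0]
top clip_end 0.71 [142.8, 107.5]
top clip_end 0.58 [274.4, 313.3]
{'clock': np.float64(0.7), 'qpos': array([-1.295,  0.353,  1.633,  0.   ,  1.155, -0.002]), 'qvel': array([-0.   ,  0.   ,  0.001, -0.002, -0.002,  0.001]), 'joint_efforts': array([-2.0000e-03, -6.0502e+01, -3.4240e+01, -0.0000e+00,  1.0000e-03,
       -0.0000e+00]), 'eef_pos': array([ 171.419, -601.032,  231.284]), 'tcp_rot': array([-3.142, -0.   ,  0.278]), 'contact_force': array([0.049, 0.257, 0.691]), 'wrist_torque': array([ 0.034,  0.035, -0.011]), 'opening': np.float64(0.999)}
```

View pics/scene0.png

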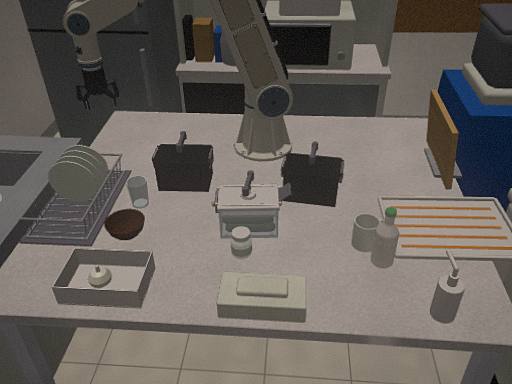

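View pics/top0.png

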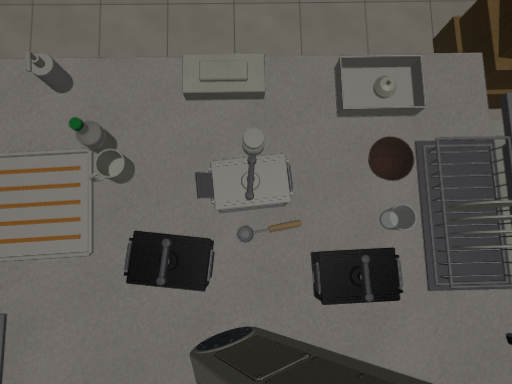

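Candidates for the press: the white-lidded, clear-tubbed one at top (250,182) / scene (248,205), and two black ones at top (170,262) and (358,276). I choose the white one; its open clip is at top (205,185), on the image-left side, and its handle runs from (252,160) to (249,195). The salt jar is at (254,140) and the spoon at (270,230), either side of it.

```bash
python3 - <<'E'
from h import *
d=np.load('top0.npy');ds=np.load('scene0.npy')
def cloud(n,d,u0,u1,v0,v1):
    return np.array([list(px2world(n,u,v,d[v,u]))+[u,v] for v in range(v0,v1) for u in range(u0,u1) if d[v,u]>0])
P=cloud('top',d,190,300,120,225); S=cloud('scene',ds,205,300,165,260)
np.save('P.npy',P);np.save('S.npy',S)
for nm,Q in(('top',P),('scene',S)):
    lid=Q[(Q[:,2]>122)&(Q[:,2]<135)]
    hd=Q[(Q[:,2]>165)&(Q[:,2]<205)]
    for l,q in(('lid',lid),('handle',hd)):
        rc=cv2.minAreaRect(q[:,:2].astype(np.float32))
        print(nm,l,len(q),np.round(rc[0],1),np.round(rc[1],1),round(rc[2],2),np.round(q[:,2].mean(),1), np.round(np.percentile(q[:,2],[5,50,95]),1))
    # PCA of handle
    h=hd[:,:2]; w=np.linalg.svd(h-h.mean(0))[2][0]; print(' handle dir deg',np.degrees(np.arctan2(w[1],w[0])),h.mean(0), np.ptp((h-h.mean(0))@w))
    print('z hist',np.histogram(Q[:,2],np.arange(0,240,10))[0])
# clip patch
c=P[(P[:,3]>195)&(P[:,3]<214)&(P[:,4]>170)&(P[:,4]<200)]
print('clip',np.round(c[c[:,4]==185][:,:5],0))
p=cv2.imread('pics/top0.png')[115:235,180:310];q=cv2.imread('pics/scene0.png')[155:275,195:325]
cv2.imwrite('pics/crop1.png',cv2.resize(np.hstack([p,q]),None,fx=3,fy=3,interpolation=cv2.INTER_CUBIC))
E
```

```text
Traceback (most recent call last):
  File "h.py", line 4, in px2world
    c=r.camera_model(name)
ValueError: time passes only in moves, steps and waits
```

```bash
sed -i 's/r.camera_model(name)/cm(name)/; s/^def px2world/import functools\ncm=functools.cache(lambda n:r.camera_model(n))\ndef px2world/' h.py; cat > m.py <<'E'
from h import *
d=np.load('top0.npy');ds=np.load('scene0.npy')
def cloud(n,d,u0,u1,v0,v1):
    return np.array([list(px2world(n,u,v,d[v,u]))+[u,v] for v in range(v0,v1) for u in range(u0,u1) if d[v,u]>0])
P=cloud('top',d,190,300,120,225); S=cloud('scene',ds,205,300,165,260)
np.save('P.npy',P);np.save('S.npy',S)
for nm,Q in(('top',P),('scene',S)):
    lid=Q[(Q[:,2]>122)&(Q[:,2]<135)]
    hd=Q[(Q[:,2]>165)&(Q[:,2]<205)]
    for l,q in(('lid',lid),('handle',hd)):
        rc=cv2.minAreaRect(q[:,:2].astype(np.float32))
        print(nm,l,len(q),np.round(rc[0],1),np.round(rc[1],1),round(rc[2],2),np.round(q[:,2].mean(),1), np.round(np.percentile(q[:,2],[5,50,95]),1))
    h=hd[:,:2]; w=np.linalg.svd(h-h.mean(0))[2][0]; print(' handle dir deg',np.degrees(np.arctan2(w[1],w[0])),h.mean(0), np.ptp((h-h.mean(0))@w))
    print('z hist',np.histogram(Q[:,2],np.arange(0,240,10))[0])
c=P[(P[:,3]>195)&(P[:,3]<214)&(P[:,4]>170)&(P[:,4]<200)]
print('clip',np.round(c[c[:,4]==185][:,:5],0))
p=cv2.imread('pics/top0.png')[115:235,180:310];q=cv2.imread('pics/scene0.png')[155:275,195:325]
cv2.imwrite('pics/crop1.png',cv2.resize(np.hstack([p,q]),None,fx=3,fy=3,interpolation=cv2.INTER_CUBIC))
E
python3 m.py
```

```text
top lid 3532 [534.1 -10.4] [132.6 215.8] 4.96 129.1 [126.  129.1 132.5]
top handle 291 [533.4  -9.9] [ 20.1 108.4] 85.28 189.9 [183.3 190.5 194.4]
 handle dir deg 174.66739021777184 [531.49147801 -10.23844143] 108.39119633949647
z hist [1865   95   49   40   52   94   46   53  328    5    7    1 2423 1293
  168  156    9    6  112  169    0    0    0]
scene lid 1636 [503.1  44.6] [202.3 355.7] 33.69 130.0 [125.4 130.2 133.8]
scene handle 174 [539.2  -8.9] [ 20.6 115.3] 85.16 186.1 [170.  189.4 195.1]
 handle dir deg -5.949753961702792 [545.27158759  -8.2091165 ] 115.32814604816998
z hist [2468  206  176  174  203  241  218  238  383  218  197  159  790  958
   75   70   17   32   55   78    0    0    0]
clip [[522. 126. 153. 196. 185.]
 [521. 123. 157. 197. 185.]
 [521. 120. 159. 198. 185.]
 [522. 118. 157. 199. 185.]
 [522. 116. 154. 200. 185.]
 [522. 113. 155. 201. 185.]
 [523. 112. 148. 202. 185.]
 [523. 109. 146. 203. 185.]
 [523. 107. 148. 204. 185.]
 [523. 105. 144. 205. 185.]
 [524. 102. 140. 206. 185.]
 [524. 100. 142. 207. 185.]
 [524.  98. 138. 208. 185.]
 [525.  95. 134. 209. 185.]
 [525.  93. 135. 210. 185.]
 [525.  90. 133. 211. 185.]
 [525.  88. 130. 212. 185.]
 [526.  86. 129. 213. 185.]]
```

View pics/crop1.png

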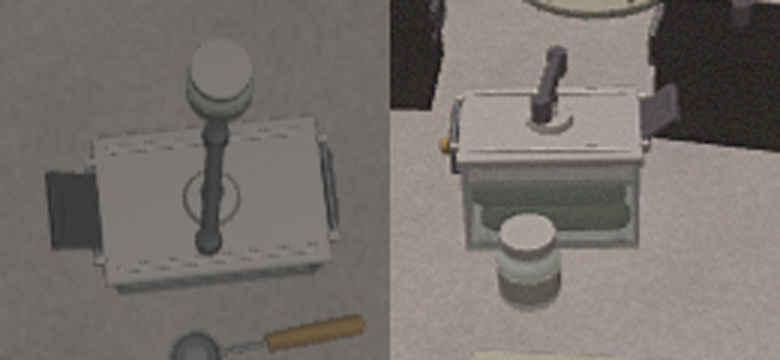

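The crop confirms it: white lid, clear tub, clip open on the +y side and pointing up, salt jar in front, spoon behind. Next I plan the travel and the clip-push path.

```bash
cat > plan.py <<'E'
from h import *
from scipy.spatial.transform import Rotation as Ro
C=np.array([533.5,-10.]);YAW=np.radians(5)
def press2w(s,z,x=0,C=C): return np.array([C[0]+x*np.cos(YAW)-s*np.sin(YAW),C[1]+x*np.sin(YAW)+s*np.cos(YAW),z])
def rows(p0,R0,wps):
    """wps: list of (pos, yaw_deg[, tilt ry deg]) ; one row each; print tool-frame increments"""
    out=[]
    for w in wps:
        p=np.array(w[0]);R=Ro.from_euler('xyz',[180,0,w[1]],degrees=True)*Ro.from_euler('y',w[2] if len(w)>2 else 0,degrees=True)
        t=R0.inv().apply(p-p0)/10; rv=np.degrees((R0.inv()*R).as_rotvec())
        # ignore negligible
        t=np.round(t,2);rv=np.round(rv,2)
        p0=p0+R0.apply(t*10);R0=R0*Ro.from_rotvec(rv,degrees=True)
        print('{'+','.join(f'"{k}":{float(v):g}' for k,v in zip(('tx','ty','tz','rx','ry','rz'),[*t,*rv]) if v)+'}',end=',')
    print('\nend',p0.round(1),R0.as_euler('xyz',degrees=True).round(1))
def now():
    s=r.sense();return np.array(s['eef_pos']),Ro.from_euler('xyz',s['tcp_rot'])
def clip_path(ths):
    o=[]
    for th in ths:
        e=np.array([np.sin(th),-np.cos(th)]);n=np.array([np.cos(th),np.sin(th)])
        tau=np.interp(th,[0,np.radians(70),np.radians(110),3],[36,45,25,25])
        q=(5+11*abs(n[0]))*n+tau*e
        o.append((press2w(103+q[0],128+q[1]),95))
    return o
E
python3 - <<'E'
from plan import *
p0,R0=now()
T=press2w(113,260); A=np.array([*T])
rows(p0,R0,[(p0+(A-p0)*i/20,15.93+(95-15.93)*i/20) for i in range(1,21)])
for w in clip_path(np.linspace(2.3,0,11)): print(w[0].round(0))
E
```

```text
{"tx":2.66,"ty":-2.9,"tz":-0.14,"rz":-3.97},{"tx":2.85,"ty":-2.71,"tz":-0.15,"rz":-3.95},{"tx":3.03,"ty":-2.51,"tz":-0.14,"rz":-3.95},{"tx":3.2,"ty":-2.29,"tz":-0.14,"rz":-3.96},{"tx":3.35,"ty":-2.06,"tz":-0.15,"rz":-3.95},{"tx":3.48,"ty":-1.83,"tz":-0.14,"rz":-3.95},{"tx":3.6,"ty":-1.59,"tz":-0.14,"rz":-3.96},{"tx":3.71,"ty":-1.33,"tz":-0.15,"rz":-3.95},{"tx":3.78,"ty":-1.07,"tz":-0.14,"rz":-3.95},{"tx":3.85,"ty":-0.81,"tz":-0.15,"rz":-3.96},{"tx":3.9,"ty":-0.55,"tz":-0.14,"rz":-3.95},{"tx":3.92,"ty":-0.27,"tz":-0.14,"rz":-3.95},{"tx":3.94,"tz":-0.15,"rz":-3.96},{"tx":3.92,"ty":0.26,"tz":-0.14,"rz":-3.95},{"tx":3.9,"ty":0.54,"tz":-0.14,"rz":-3.96},{"tx":3.85,"ty":0.81,"tz":-0.15,"rz":-3.95},{"tx":3.78,"ty":1.07,"tz":-0.14,"rz":-3.95},{"tx":3.71,"ty":1.33,"tz":-0.14,"rz":-3.96},{"tx":3.6,"ty":1.58,"tz":-0.15,"rz":-3.95},{"tx":3.49,"ty":1.82,"tz":-0.14,"rz":-3.95},
end [523.6 102.6 260. ] [180.  -0.  95.]
[524. 103. 154.]
[523. 110. 149.]
[522. 117. 143.]
[522. 126. 135.]
[521. 134. 127.]
[521. 137. 118.]
[521. 134. 111.]
[521. 129. 105.]
[522. 123.  99.]
[522. 116.  95.]
[523. 109.  92.]
```

>>> move_arm([
  {"tx":2.66,"ty":-2.9,"tz":-0.4,"rz":-3.95,"gripper":-1},
  {"tx":2.85,"ty":-2.7,"tz":-0.4,"rz":-3.95,"gripper":-1},
  {"tx":3.03,"ty":-2.5,"tz":-0.4,"rz":-3.95,"gripper":-1},
  {"tx":3.2,"ty":-2.3,"tz":-0.4,"rz":-3.95,"gripper":-1},
  {"tx":3.35,"ty":-2.06,"tz":-0.4,"rz":-3.95,"gripper":-1},
  {"tx":3.48,"ty":-1.83,"tz":-0.4,"rz":-3.95,"gripper":-1},
  {"tx":3.6,"ty":-1.59,"tz":-0.4,"rz":-3.95,"gripper":-1},
  {"tx":3.7,"ty":-1.33,"rz":-3.95,"gripper":-1},
  {"tx":3.78,"ty":-1.07,"rz":-3.95,"gripper":-1},
  {"tx":3.85,"ty":-0.81,"rz":-3.95,"gripper":-1},
])

```text
invalid input
```

>>> move_arm([
  {"tx":3.9,"ty":-0.55,"rz":-3.95,"gripper":-1},
  {"tx":3.92,"ty":-0.27,"rz":-3.95,"gripper":-1},
  {"tx":3.94,"rz":-3.95,"gripper":-1},
  {"tx":3.92,"ty":0.26,"rz":-3.95,"gripper":-1},
  {"tx":3.9,"ty":0.54,"rz":-3.95,"gripper":-1},
  {"tx":3.85,"ty":0.81,"rz":-3.95,"gripper":-1},
  {"tx":3.78,"ty":1.07,"rz":-3.95,"gripper":-1},
  {"tx":3.7,"ty":1.33,"rz":-3.95,"gripper":-1},
  {"tx":3.6,"ty":1.58,"rz":-3.95,"gripper":-1},
  {"tx":3.5,"ty":1.82,"rz":-3.95,"gripper":-1},
  {},
])

```text
invalid input
```

>>> move_arm([
  {"tx":2.66,"ty":-2.9,"tz":-0.4,"rx":0,"ry":0,"rz":-3.95,"gripper":-1},
], squeeze=40)

```text
clock: 0.8
eef_pos: [188.0, -568.2, 234.8]
tcp_rot: [3.14, 0.001, 0.345]
contact_force: [1.5, -0.4, -0.2]
opening: 0.859
```

>>> move_arm([
  {"tx":2.85,"ty":-2.7,"tz":-0.4,"rz":-3.95,"gripper":-1},
  {"tx":3.03,"ty":-2.5,"tz":-0.4,"rz":-3.95,"gripper":-1},
  {"tx":3.2,"ty":-2.3,"tz":-0.4,"rz":-3.95,"gripper":-1},
  {"tx":3.35,"ty":-2.06,"tz":-0.4,"rz":-3.95,"gripper":-1},
  {"tx":3.48,"ty":-1.83,"tz":-0.4,"rz":-3.95,"gripper":-1},
  {"tx":3.6,"ty":-1.59,"tz":-0.4,"rz":-3.95,"gripper":-1},
  {"tx":3.7,"ty":-1.33,"rz":-3.95,"gripper":-1},
  {"tx":3.78,"ty":-1.07,"rz":-3.95,"gripper":-1},
  {"tx":3.85,"ty":-0.81,"rz":-3.95,"gripper":-1},
], squeeze=40)

```text
invalid input
```

>>> move_arm([
  {"tx":2.85,"ty":-2.7,"tz":-0.4,"rx":0,"ry":0,"rz":-3.95,"gripper":-1},
  {"tx":3.03,"ty":-2.5,"tz":-0.4,"rx":0,"ry":0,"rz":-3.95,"gripper":-1},
  {"tx":3.2,"ty":-2.3,"tz":-0.4,"rx":0,"ry":0,"rz":-3.95,"gripper":-1},
  {"tx":3.35,"ty":-2.06,"tz":-0.4,"rx":0,"ry":0,"rz":-3.95,"gripper":-1},
  {"tx":3.48,"ty":-1.83,"tz":-0.4,"rx":0,"ry":0,"rz":-3.95,"gripper":-1},
  {"tx":3.6,"ty":-1.59,"tz":-0.4,"rx":0,"ry":0,"rz":-3.95,"gripper":-1},
  {"tx":3.7,"ty":-1.33,"tz":0,"rx":0,"ry":0,"rz":-3.95,"gripper":-1},
  {"tx":3.78,"ty":-1.07,"tz":0,"rx":0,"ry":0,"rz":-3.95,"gripper":-1},
  {"tx":3.85,"ty":-0.81,"tz":0,"rx":0,"ry":0,"rz":-3.95,"gripper":-1},
])

```text
clock: 1.7
eef_pos: [348.2, -248.1, 259.6]
tcp_rot: [3.141, 0.0, 0.97]
contact_force: [0.6, -0.2, 0.0]
opening: -0.005
```

All seven keys are needed in each row.

>>> move_arm([
  {"tx":3.9,"ty":-0.55,"tz":0,"rx":0,"ry":0,"rz":-3.95,"gripper":-1},
  {"tx":3.92,"ty":-0.27,"tz":0,"rx":0,"ry":0,"rz":-3.95,"gripper":-1},
  {"tx":3.94,"ty":0,"tz":0,"rx":0,"ry":0,"rz":-3.95,"gripper":-1},
  {"tx":3.92,"ty":0.26,"tz":0,"rx":0,"ry":0,"rz":-3.95,"gripper":-1},
  {"tx":3.9,"ty":0.54,"tz":0,"rx":0,"ry":0,"rz":-3.95,"gripper":-1},
  {"tx":3.85,"ty":0.81,"tz":0,"rx":0,"ry":0,"rz":-3.95,"gripper":-1},
  {"tx":3.78,"ty":1.07,"tz":0,"rx":0,"ry":0,"rz":-3.95,"gripper":-1},
  {"tx":3.7,"ty":1.33,"tz":0,"rx":0,"ry":0,"rz":-3.95,"gripper":-1},
  {"tx":3.6,"ty":1.58,"tz":0,"rx":0,"ry":0,"rz":-3.95,"gripper":-1},
  {"tx":3.5,"ty":1.82,"tz":0,"rx":0,"ry":0,"rz":-3.95,"gripper":-1},
  {"tx":0,"ty":0,"tz":0,"rx":0,"ry":0,"rz":0,"gripper":-1},
])

```text
clock: 2.8
eef_pos: [526.0, 105.8, 259.4]
tcp_rot: [3.14, -0.001, 1.662]
contact_force: [0.1, 0.3, -0.7]
opening: -0.004
```

```bash
python3 - <<'E'
from plan import *
s=r.sense();print(s['clock'],np.round(s['eef_pos'],1),np.round(s['tcp_rot'],3),s['opening'],np.round(s['contact_force'],1),np.round(s['wrist_torque'],3),np.round(s['qpos'],2))
p0,R0=now()
p,d=r.grab_frame('wrist');cv2.imwrite('pics/w1.png',p[...,::-1]);np.save('w1.npy',d)
c=r.camera_model('wrist');H=np.array(c['hand_eye'])
v,u=np.nonzero(d>0);D=d[v,u]
K=np.array([[c['fx'],0,c['cx']],[0,c['fy'],c['cy']],[0,0,1]])
q=cv2.undistortPoints(np.c_[u,v].astype(np.float64)[:,None],K,np.array([c['k1'],0,0,0.]))[:,0]
X=np.c_[q*D[:,None],D,np.ones(len(D))]@H.T
W=R0.apply(X[:,:3])+p0
np.save('W1.npy',np.c_[W,u,v])
g=np.linalg.norm(W[:,:2]-C,axis=1)<70
hd=W[g&(W[:,2]>168)&(W[:,2]<200)]
if len(hd)>10:print('handle',len(hd),cv2.minAreaRect(hd[:,:2].astype(np.float32)),np.percentile(hd[:,2],[5,50,95]))
lid=W[(W[:,2]>126)&(W[:,2]<134)&(np.abs(W[:,0]-533)<120)&(np.abs(W[:,1]+10)<140)]
print('lid',len(lid),cv2.minAreaRect(lid[:,:2].astype(np.float32)),np.ptp(lid,0))
E
```

```text
2.8 [526.  105.8 259.4] [ 3.140e+00 -1.000e-03  1.662e+00] -0.003780826961823464 [ 0.1  0.3 -0.7] [-0.019  0.017 -0.013] [0.2  0.19 1.79 0.   1.16 0.1 ]
handle 180 ((538.1255493164062, -7.300106525421143), (9.695202827453613, 13.923673629760742), 4.880869388580322) [177.12683524 189.00238085 191.03684824]
lid 6538 ((533.83203125, 10.839492797851562), (131.3456268310547, 173.13430786132812), 4.914804458618164) [136.86288299 176.18252372   7.98667429]
```

View pics/w1.png

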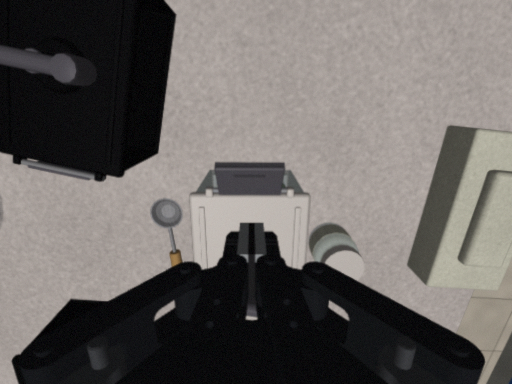

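```bash
python3 - <<'E'
from plan import *
W=np.load('W1.npy');P=np.load('P.npy')
for nm,Q in(('wrist',W),('top',P)):
    d=Q[:,:2]-C; x=d@[np.cos(YAW),np.sin(YAW)]; s=d@[-np.sin(YAW),np.cos(YAW)]
    lid=(Q[:,2]>122)&(Q[:,2]<136)
    m=lid&(s>40)&(s<90)&(abs(x)<75);print(nm,'x range +y part',np.percentile(x[m],[.3,99.7]).round(1),'z',np.median(Q[m,2]).round(1))
    m=lid&(s<-40)&(s>-90)&(abs(x)<75)
    if m.sum()>50:print('  x range -y part',np.percentile(x[m],[.3,99.7]).round(1))
    m=lid&(abs(abs(x)-50)<8)&(abs(s)<125);print('  s range',np.percentile(s[m],[.3,99.7]).round(1))
    m=(abs(x)<28)&(s>108)&(s<150)&(Q[:,2]>125);f=np.polyfit(s[m],Q[m,2],1)
    print('  clip n',m.sum(),'line z=%.2f s+%.1f'%tuple(f),'ang',np.pi/2+np.arctan(f[0]),'z@103',f@[103,1],'max s',np.percentile(s[m],98),'max z',np.percentile(Q[m,2],98))
    m=(s>112)&(s<150)&(Q[:,2]>130);print('  clip x',np.percentile(x[m],[1,99]).round(1))
    m=(Q[:,2]>180)&(Q[:,2]<200)&(abs(x)<70)&(abs(s)<30)
    print('  handle x',np.percentile(x[m],[.5,99.5]).round(1),'s',np.percentile(s[m],[1,99]).round(1))
    m&=(abs(x)<28);print('  bar fit',np.polyfit(x[m],s[m],1).round(3),m.sum())
E
```

```text
wrist x range +y part [-63.   67.7] z 129.3
  s range [ 10.5 106.8]
  clip n 23475 line z=3.06 s+-76.8 ang 2.8259333703333214 z@103 238.60674003706174 max s 137.17338782254296 max z 359.776043698538
  clip x [-171.8   60.6]
  handle x [-0.   8.9] s [-4.5  9. ]
  bar fit [-0.194  4.724] 153
top x range +y part [-65.3  65.5] z 129.0
  x range -y part [-64.9  65.7]
  s range [-104.6  103.3]
  clip n 260 line z=0.63 s+71.6 ang 2.1341555375978407 z@103 136.68799941237302 max s 137.2834248337951 max z 157.98697798903964
  clip x [-31.3  31.6]
  handle x [-52.9  52.3] s [-16.3  16.8]
  bar fit [-0.178 -0.347] 130
```

```bash
python3 - <<'E'
from plan import *
p0,R0=now()
w=clip_path(np.linspace(2.4,0.15,17))
rows(p0,R0,[(press2w(110,220),95),(press2w(109,185),95)]+w)
E
```

```text
{"tx":-0.43,"ty":-0.11,"tz":3.91,"ry":-0.01,"rz":0.08},{"tx":-0.1,"tz":3.5},{"tx":0.13,"tz":2.97},{"tx":0.44,"tz":0.22},{"tx":0.41,"tz":0.29},{"tx":0.35,"tz":0.37},{"tx":0.51,"tz":0.37},{"tx":0.6,"tz":0.45},{"tx":0.51,"tz":0.57},{"tx":0.46,"tz":0.41},{"tx":0.39,"tz":0.53},{"tx":0.03,"tz":0.52},{"tx":-0.19,"tz":0.44},{"tx":-0.25,"tz":0.42},{"tx":-0.28,"tz":0.39},{"tx":-0.33,"tz":0.36},{"tx":-0.38,"tz":0.32},{"tx":-0.41,"tz":0.28},{"tx":-0.46,"tz":0.22},
end [522.7 113.8  93.7] [180.   0.  95.]
```

>>> move_arm([
  {"tx":-0.4,"ty":-0.1,"tz":3.9,"rx":0,"ry":0,"rz":0,"gripper":-1},
  {"tx":-0.1,"ty":0,"tz":3.5,"rx":0,"ry":0,"rz":0,"gripper":-1},
  {"tx":0.1,"ty":0,"tz":2.9,"rx":0,"ry":0,"rz":0,"gripper":-1},
  {"tx":0.45,"ty":0,"tz":0.25,"rx":0,"ry":0,"rz":0,"gripper":-1},
  {"tx":0.4,"ty":0,"tz":0.3,"rx":0,"ry":0,"rz":0,"gripper":-1},
  {"tx":0.4,"ty":0,"tz":0.4,"rx":0,"ry":0,"rz":0,"gripper":-1},
])

```text
clock: 3.45
eef_pos: [523.1, 110.2, 148.3]
tcp_rot: [3.14, 0.001, 1.656]
contact_force: [-1.0, -4.4, 2.2]
opening: -0.001
```

>>> move_arm([
  {"tx":0.5,"ty":0,"tz":0.4,"rx":0,"ry":0,"rz":0,"gripper":-1},
  {"tx":0.6,"ty":0,"tz":0.45,"rx":0,"ry":0,"rz":0,"gripper":-1},
  {"tx":0.5,"ty":0,"tz":0.6,"rx":0,"ry":0,"rz":0,"gripper":-1},
  {"tx":0.45,"ty":0,"tz":0.45,"rx":0,"ry":0,"rz":0,"gripper":-1},
  {"tx":0.4,"ty":0,"tz":0.55,"rx":0,"ry":0,"rz":0,"gripper":-1},
])

```text
clock: 3.95
eef_pos: [520.5, 135.7, 122.2]
tcp_rot: [3.141, -0.0, 1.657]
contact_force: [0.6, -0.4, 4.1]
opening: -0.002
```

>>> move_arm([
  {"tx":0.05,"ty":0,"tz":0.5,"rx":0,"ry":0,"rz":0,"gripper":-1},
  {"tx":-0.2,"ty":0,"tz":0.45,"rx":0,"ry":0,"rz":0,"gripper":-1},
  {"tx":-0.25,"ty":0,"tz":0.4,"rx":0,"ry":0,"rz":0,"gripper":-1},
  {"tx":-0.3,"ty":0,"tz":0.4,"rx":0,"ry":0,"rz":0,"gripper":-1},
])

```text
clock: 4.35
eef_pos: [520.8, 128.3, 104.3]
tcp_rot: [-3.141, -0.001, 1.656]
contact_force: [-0.2, 5.6, 0.7]
opening: 0.001
```

Good; 5.6 N outward, as expected. I continue inward and tilt the tip slightly in.

>>> move_arm([
  {"tx":-0.35,"ty":0,"tz":0.35,"rx":0,"ry":-4,"rz":0,"gripper":-1},
  {"tx":-0.4,"ty":0,"tz":0.3,"rx":0,"ry":-4,"rz":0,"gripper":-1},
  {"tx":-0.4,"ty":0,"tz":0.25,"rx":0,"ry":0,"rz":0,"gripper":-1},
  {"tx":-0.4,"ty":0,"tz":0.15,"rx":0,"ry":0,"rz":0,"gripper":-1},
])

```text
clock: 4.75
eef_pos: [521.9, 112.3, 95.0]
tcp_rot: [-3.141, 0.139, 1.657]
contact_force: [-0.1, 5.7, -2.5]
opening: -0.004
```

>>> move_arm([
  {"tx":-0.25,"ty":0,"tz":0,"rx":0,"ry":0,"rz":0,"gripper":-1},
  {"tx":-0.2,"ty":0,"tz":0,"rx":0,"ry":0,"rz":0,"gripper":-1},
])

```text
clock: 4.95
eef_pos: [522.1, 107.4, 95.6]
tcp_rot: [-3.141, 0.138, 1.656]
contact_force: [-1.0, 14.2, -7.2]
opening: 0.0
```

>>> move_arm([
  {"tx":-0.1,"ty":0,"tz":0,"rx":0,"ry":0,"rz":0,"gripper":-1},
  {"tx":0,"ty":0,"tz":0,"rx":0,"ry":0,"rz":0,"gripper":-1},
])

```text
clock: 5.15
eef_pos: [522.1, 107.4, 95.6]
tcp_rot: [-3.141, 0.136, 1.655]
contact_force: [-1.1, 12.9, -5.7]
opening: 0.001
```

>>> move_arm([
  {"tx":-0.3,"ty":0,"tz":0,"rx":0,"ry":0,"rz":0,"gripper":-1},
  {"tx":0,"ty":0,"tz":0,"rx":0,"ry":0,"rz":0,"gripper":-1},
])

```text
clock: 5.35
eef_pos: [522.2, 107.0, 95.7]
tcp_rot: [-3.142, 0.132, 1.653]
contact_force: [-3.2, 27.7, -9.2]
opening: -0.001
```

>>> move_arm([
  {"tx":3,"ty":0,"tz":0,"rx":0,"ry":0,"rz":0,"gripper":-1},
  {"tx":1,"ty":0,"tz":-4,"rx":0,"ry":4,"rz":0,"gripper":-1},
  {"tx":0,"ty":0,"tz":-5,"rx":0,"ry":4,"rz":0,"gripper":-1},
  {"tx":0,"ty":0,"tz":-5,"rx":0,"ry":0,"rz":0,"gripper":0},
  {"tx":0,"ty":0,"tz":-4,"rx":0,"ry":0,"rz":-8,"gripper":0},
  {"tx":0,"ty":0,"tz":0,"rx":0,"ry":0,"rz":-8,"gripper":0},
  {"tx":0,"ty":0,"tz":0,"rx":0,"ry":0,"rz":0,"gripper":0},
])

```text
clock: 6.05
eef_pos: [519.1, 151.1, 271.8]
tcp_rot: [3.14, 0.0, 1.937]
contact_force: [0.4, 0.6, -0.6]
opening: 0.502
```

```bash
python3 - <<'E'
from plan import *
s=r.sense();print(s['clock'],np.round(s['contact_force'],1),np.round(s['wrist_torque'],3),s['opening'],s['eef_pos'],s['tcp_rot'])
for n in('scene','top'):
    p,d=r.grab_frame(n);cv2.imwrite(f'pics/{n}1.png',p[...,::-1]);np.save(f'{n}1.npy',d)
p=cv2.imread('pics/top1.png')[115:235,180:310];q=cv2.imread('pics/scene1.png')[155:275,195:325]
cv2.imwrite('pics/crop2.png',cv2.resize(np.hstack([p,q]),None,fx=3,fy=3,interpolation=cv2.INTER_CUBIC))
p0,R0=now()
t=np.array([533.5,-10,230.]);y0=np.degrees(s['tcp_rot'][2])
rows(p0,R0,[(p0+(t-p0)*i/9,y0+(175-y0)*i/9) for i in range(1,10)])
E
```

```text
6.05 [ 0.4  0.6 -0.6] [-0.013  0.008 -0.008] 0.5017426961676674 [519.09558285 151.08125344 271.79658044] [3.13989206e+00 2.10559676e-04 1.93723123e+00]
{"tx":-1.74,"ty":-0.47,"tz":0.44,"rx":-0.1,"ry":-0.01,"rz":-7.46},{"tx":-1.65,"ty":-0.69,"tz":0.45,"rz":-7.11},{"tx":-1.57,"ty":-0.9,"tz":0.44,"rz":-7.11},{"tx":-1.43,"ty":-1.08,"tz":0.44,"rz":-7.11},{"tx":-1.3,"ty":-1.24,"tz":0.45,"rz":-7.11},{"tx":-1.13,"ty":-1.4,"tz":0.44,"rz":-7.11},{"tx":-0.94,"ty":-1.53,"tz":0.44,"rz":-7.12},{"tx":-0.75,"ty":-1.64,"tz":0.44,"rz":-7.11},{"tx":-0.55,"ty":-1.71,"tz":0.45,"rz":-7.11},
end [533.5 -10.  230. ] [180.  -0. 175.]
```

View pics/crop2.png

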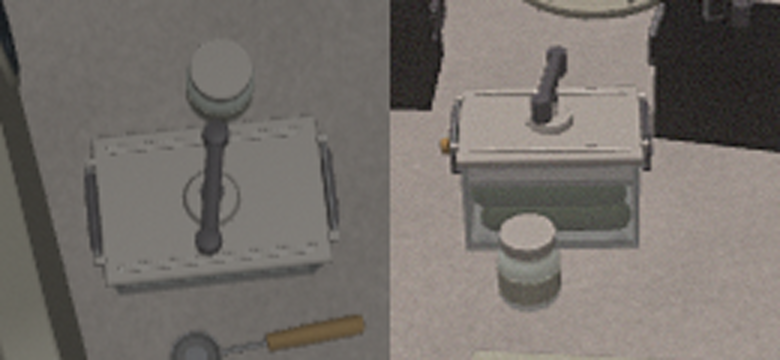

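The clip now hangs shut at crop (93,210), mirroring the -y one; handle, salt and spoon are unchanged. Now to the handle.

>>> move_arm([
  {"tx":-1.74,"ty":-0.47,"tz":0.44,"rx":-0.1,"ry":0,"rz":-7.45,"gripper":0.3},
  {"tx":-1.65,"ty":-0.69,"tz":0.44,"rx":0,"ry":0,"rz":-7.1,"gripper":0.3},
  {"tx":-1.57,"ty":-0.9,"tz":0.44,"rx":0,"ry":0,"rz":-7.1,"gripper":0.3},
  {"tx":-1.43,"ty":-1.08,"tz":0.44,"rx":0,"ry":0,"rz":-7.1,"gripper":0.3},
  {"tx":-1.3,"ty":-1.24,"tz":0.44,"rx":0,"ry":0,"rz":-7.1,"gripper":0.3},
  {"tx":-1.13,"ty":-1.4,"tz":0.44,"rx":0,"ry":0,"rz":-7.1,"gripper":0.3},
  {"tx":-0.94,"ty":-1.53,"tz":0.44,"rx":0,"ry":0,"rz":-7.1,"gripper":0.3},
  {"tx":-0.75,"ty":-1.64,"tz":0.44,"rx":0,"ry":0,"rz":-7.1,"gripper":0.3},
  {"tx":-0.55,"ty":-1.71,"tz":0.44,"rx":0,"ry":0,"rz":-7.1,"gripper":0.3},
  {"tx":0,"ty":0,"tz":0,"rx":0,"ry":0,"rz":0,"gripper":0.3},
  {"tx":0,"ty":0,"tz":0,"rx":0,"ry":0,"rz":0,"gripper":0.3},
])

```text
clock: 7.25
eef_pos: [534.1, -9.2, 230.0]
tcp_rot: [3.141, -0.001, 3.051]
contact_force: [-0.9, 0.7, -0.0]
opening: 0.651
```

```bash
python3 - <<'E'
from plan import *
p0,R0=now();s=r.sense()
print(p0.round(1),np.round(s['tcp_rot'],3),s['opening'],np.round(s['qpos'],2),np.round(s['wrist_torque'],3),np.round(s['contact_force'],1))
p,d=r.grab_frame('wrist');cv2.imwrite('pics/w2.png',p[...,::-1])
c=r.camera_model('wrist');H=np.array(c['hand_eye'])
v,u=np.nonzero(d>0);D=d[v,u]
K=np.array([[c['fx'],0,c['cx']],[0,c['fy'],c['cy']],[0,0,1]])
q=cv2.undistortPoints(np.c_[u,v].astype(np.float64)[:,None],K,np.array([c['k1'],0,0,0.]))[:,0]
W=R0.apply((np.c_[q*D[:,None],D,np.ones(len(D))]@H.T)[:,:3])+p0
m=(W[:,2]>160)&(W[:,2]<200)&(np.linalg.norm(W[:,:2]-C,axis=1)<70)
h=W[m];print(len(h),cv2.minAreaRect(h[:,:2].astype(np.float32)),np.percentile(h[:,2],[5,50,95]))
t=R0.inv().apply(h-p0);print('tool frame x',np.percentile(t[:,0],[.5,99.5]),'y',np.percentile(t[:,1],[.5,99.5]))
b=t[abs(t[:,0])<28];print(np.polyfit(b[:,0],b[:,1],1),len(b))
E
```

```text
[534.1  -9.2 230. ] [ 3.141e+00 -1.000e-03  3.051e+00] 0.6511208872341747 [-0.02  0.21  1.83  0.    1.1  -1.5 ] [ 0.01  -0.021  0.019] [-0.9  0.7 -0. ]
3155 ((534.92578125, -8.335592269897461), (21.97458267211914, 108.0506820678711), 84.51278686523438) [180.89979149 190.68817858 193.2035491 ]
tool frame x [-53.27859521  52.88760224] y [-9.46082476 11.05785903]
[0.00366831 0.76503758] 1409
```

View pics/w2.png

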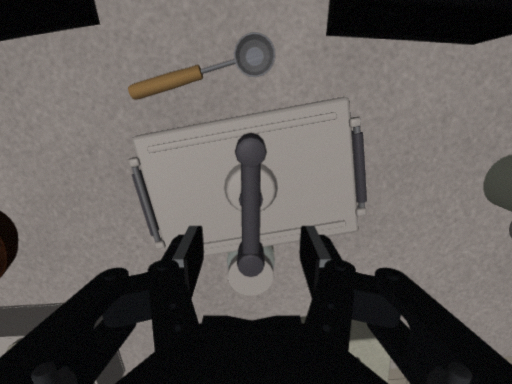

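>>> move_arm([
  {"tx":0,"ty":0,"tz":2.5,"rx":0,"ry":0,"rz":0,"gripper":0.3},
  {"tx":0,"ty":0.05,"tz":2.5,"rx":0,"ry":0,"rz":0,"gripper":0.3},
  {"tx":0,"ty":0,"tz":1.7,"rx":0,"ry":0,"rz":0,"gripper":0.3},
  {"tx":0,"ty":0,"tz":0,"rx":0,"ry":0,"rz":0,"gripper":0.3},
  {"tx":0,"ty":0,"tz":0,"rx":0,"ry":0,"rz":0,"gripper":-1},
  {"tx":0,"ty":0,"tz":0,"rx":0,"ry":0,"rz":0,"gripper":-1},
  {"tx":0,"ty":0,"tz":0,"rx":0,"ry":0,"rz":0,"gripper":-1},
  {"tx":0,"ty":0,"tz":0,"rx":0,"ry":0,"rz":0,"gripper":-1},
  {"tx":0,"ty":0,"tz":0,"rx":0,"ry":0,"rz":0,"gripper":-1},
], squeeze=90)

```text
clock: 8.2
eef_pos: [535.7, -9.7, 165.6]
tcp_rot: [-3.141, 0.004, 3.057]
contact_force: [-1.3, -7.7, 5.3]
opening: 0.146
```

```bash
cat > st.py <<'E'
from h import *
s=r.sense()
print(s['clock'],np.round(s['eef_pos'],1),np.round(s['tcp_rot'],3),'F',np.round(s['contact_force'],1),'M',np.round(s['wrist_torque'],3),'q6',round(s['qpos'][5],3),'e6',round(s['joint_efforts'][5],3),'op',round(s['opening'],3))
E
python3 st.py
```

```text
8.2 [535.7  -9.7 165.6] [-3.141  0.004  3.057] F [-1.3 -7.7  5.3] M [-1.037  0.273 -0.224] q6 -1.505 e6 -0.2 op 0.146
```

>>> move_arm([
  {"tx":0,"ty":-0.08,"tz":0,"rx":0,"ry":0,"rz":2,"gripper":-1},
  {"tx":0,"ty":0,"tz":0.02,"rx":0,"ry":0,"rz":4,"gripper":-1},
  {"tx":0,"ty":0,"tz":0.02,"rx":0,"ry":0,"rz":4,"gripper":-1},
  {"tx":0,"ty":0,"tz":0.02,"rx":0,"ry":0,"rz":4,"gripper":-1},
])

```text
clock: 8.6
eef_pos: [535.7, -10.0, 165.1]
tcp_rot: [3.141, 0.004, 2.81]
contact_force: [-0.5, -5.0, 7.0]
opening: 0.153
```

```bash
python3 st.py
```

```text
8.6 [535.7 -10.  165.1] [3.141 0.004 2.81 ] F [-0.5 -5.   7. ] M [-0.644  0.239  0.327] q6 -1.26 e6 -0.83 op 0.153
```

>>> move_arm([
  {"tx":0,"ty":-0.04,"tz":0.01,"rx":0,"ry":0,"rz":5,"gripper":-1},
  {"tx":0,"ty":0,"tz":0.02,"rx":0,"ry":0,"rz":5,"gripper":-1},
  {"tx":0,"ty":0,"tz":0.02,"rx":0,"ry":0,"rz":5,"gripper":-1},
  {"tx":0,"ty":0,"tz":0.02,"rx":0,"ry":0,"rz":5,"gripper":-1},
])

```text
clock: 9.0
eef_pos: [535.5, -10.4, 164.3]
tcp_rot: [3.14, 0.003, 2.461]
contact_force: [-1.8, -4.0, 5.2]
opening: 0.145
```

```bash
python3 st.py
```

```text
9.0 [535.5 -10.4 164.3] [3.140e+00 3.000e-03 2.461e+00] F [-1.8 -4.   5.2] M [-0.627  0.292  0.3  ] q6 -0.911 e6 -1.097 op 0.145
```

>>> move_arm([
  {"tx":0,"ty":-0.04,"tz":0.02,"rx":0,"ry":0,"rz":5,"gripper":-1},
  {"tx":0,"ty":0,"tz":0.02,"rx":0,"ry":0,"rz":5,"gripper":-1},
  {"tx":0,"ty":0,"tz":0.02,"rx":0,"ry":0,"rz":5,"gripper":-1},
  {"tx":0,"ty":0,"tz":0.02,"rx":0,"ry":0,"rz":5,"gripper":-1},
])

```text
clock: 9.4
eef_pos: [535.3, -10.6, 163.5]
tcp_rot: [3.139, 0.002, 2.112]
contact_force: [-1.9, -3.7, 4.9]
opening: 0.142
```

```bash
python3 st.py
```

```text
9.4 [535.3 -10.6 163.5] [3.139e+00 2.000e-03 2.112e+00] F [-1.9 -3.7  4.9] M [-0.621  0.331  0.391] q6 -0.563 e6 -1.099 op 0.142
```

>>> move_arm([
  {"tx":0,"ty":-0.03,"tz":0.02,"rx":0,"ry":0,"rz":4,"gripper":-1},
  {"tx":0,"ty":0,"tz":0.015,"rx":0,"ry":0,"rz":4,"gripper":-1},
])

```text
clock: 9.6
eef_pos: [535.1, -10.7, 163.2]
tcp_rot: [3.138, 0.002, 1.973]
contact_force: [-0.9, -2.2, 4.9]
opening: 0.15
```

```bash
python3 st.py
```

```text
9.6 [535.1 -10.7 163.2] [3.138e+00 2.000e-03 1.973e+00] F [-0.9 -2.2  4.9] M [-0.552  0.3    0.33 ] q6 -0.424 e6 -0.81 op 0.15
```

>>> move_arm([
  {"tx":0,"ty":0,"tz":0.015,"rx":0,"ry":0,"rz":4,"gripper":-1},
  {"tx":0,"ty":0,"tz":0.015,"rx":0,"ry":0,"rz":4,"gripper":-1},
])

```text
clock: 9.8
eef_pos: [535.0, -10.7, 162.9]
tcp_rot: [3.138, 0.001, 1.833]
contact_force: [-2.3, -2.0, 6.3]
opening: 0.141
```

```bash
python3 st.py
```

```text
9.8 [535.  -10.7 162.9] [3.138e+00 1.000e-03 1.833e+00] F [-2.3 -2.   6.3] M [-0.606  0.373  0.325] q6 -0.285 e6 -0.829 op 0.141
```

>>> move_arm([
  {"tx":0,"ty":-0.02,"tz":0.015,"rx":0,"ry":0,"rz":4,"gripper":-1},
  {"tx":0,"ty":0,"tz":0.015,"rx":0,"ry":0,"rz":4,"gripper":-1},
  {"tx":0,"ty":0,"tz":0.015,"rx":0,"ry":0,"rz":4,"gripper":-1},
])

```text
clock: 10.1
eef_pos: [534.8, -10.8, 162.4]
tcp_rot: [3.138, 0.001, 1.624]
contact_force: [-1.8, -4.0, 5.3]
opening: 0.146
```

```bash
python3 st.py
```

```text
10.1 [534.8 -10.8 162.4] [3.138e+00 1.000e-03 1.624e+00] F [-1.8 -4.   5.3] M [-0.636  0.368  0.351] q6 -0.075 e6 -0.829 op 0.146
```

>>> move_arm([
  {"tx":0,"ty":-0.02,"tz":0.015,"rx":0,"ry":0,"rz":4,"gripper":-1},
  {"tx":0,"ty":0,"tz":0.015,"rx":0,"ry":0,"rz":4,"gripper":-1},
  {"tx":0,"ty":0,"tz":0.015,"rx":0,"ry":0,"rz":4,"gripper":-1},
])

```text
clock: 10.4
eef_pos: [534.6, -10.8, 161.9]
tcp_rot: [3.138, -0.0, 1.414]
contact_force: [-1.8, -3.1, 6.4]
opening: 0.144
```

```bash
python3 st.py
```

```text
10.4 [534.6 -10.8 161.9] [ 3.138 -0.     1.414] F [-1.8 -3.1  6.4] M [-0.567  0.41   0.328] q6 0.134 e6 -0.83 op 0.144
```

>>> move_arm([
  {"tx":0,"ty":-0.02,"tz":0.015,"rx":0,"ry":0,"rz":4,"gripper":-1},
  {"tx":0,"ty":0,"tz":0.015,"rx":0,"ry":0,"rz":4,"gripper":-1},
  {"tx":0,"ty":0,"tz":0.015,"rx":0,"ry":0,"rz":4,"gripper":-1},
])

```text
clock: 10.7
eef_pos: [534.3, -10.8, 161.5]
tcp_rot: [3.138, -0.001, 1.205]
contact_force: [-2.4, -2.7, 6.1]
opening: 0.145
```

```bash
python3 st.py
```

```text
10.7 [534.3 -10.8 161.5] [ 3.138e+00 -1.000e-03  1.205e+00] F [-2.4 -2.7  6.1] M [-0.634  0.415  0.336] q6 0.344 e6 -0.83 op 0.145
```

>>> move_arm([
  {"tx":0,"ty":-0.02,"tz":0.015,"rx":0,"ry":0,"rz":4,"gripper":-1},
  {"tx":0,"ty":0,"tz":0.015,"rx":0,"ry":0,"rz":4,"gripper":-1},
  {"tx":0,"ty":0,"tz":0.015,"rx":0,"ry":0,"rz":4,"gripper":-1},
])

```text
clock: 11.0
eef_pos: [534.1, -10.6, 161.0]
tcp_rot: [3.139, -0.001, 0.995]
contact_force: [-1.1, -2.2, 6.4]
opening: 0.145
```

```bash
python3 st.py
```

```text
11.0 [534.1 -10.6 161. ] [ 3.139e+00 -1.000e-03  9.950e-01] F [-1.1 -2.2  6.4] M [-0.659  0.462  0.34 ] q6 0.553 e6 -0.82 op 0.145
```

>>> move_arm([
  {"tx":0,"ty":-0.02,"tz":0.015,"rx":0,"ry":0,"rz":4,"gripper":-1},
  {"tx":0,"ty":0,"tz":0.015,"rx":0,"ry":0,"rz":4,"gripper":-1},
  {"tx":0,"ty":0,"tz":0.015,"rx":0,"ry":0,"rz":4,"gripper":-1},
])

```text
clock: 11.3
eef_pos: [534.0, -10.6, 160.6]
tcp_rot: [3.139, -0.002, 0.786]
contact_force: [-1.3, -2.9, 6.4]
opening: 0.146
```

```bash
python3 st.py
```

```text
11.3 [534.  -10.6 160.6] [ 3.139e+00 -2.000e-03  7.860e-01] F [-1.3 -2.9  6.4] M [-0.559  0.505  0.327] q6 0.763 e6 -0.798 op 0.146
```

>>> move_arm([
  {"tx":0,"ty":0,"tz":0.015,"rx":0,"ry":0,"rz":4,"gripper":-1},
  {"tx":0,"ty":0,"tz":0.015,"rx":0,"ry":0,"rz":4,"gripper":-1},
  {"tx":0,"ty":0,"tz":0.015,"rx":0,"ry":0,"rz":4,"gripper":-1},
])

```text
clock: 11.6
eef_pos: [533.8, -10.4, 160.3]
tcp_rot: [3.14, -0.002, 0.576]
contact_force: [-2.7, -2.3, 8.8]
opening: 0.152
```

```bash
python3 st.py
```

```text
11.6 [533.8 -10.4 160.3] [ 3.14e+00 -2.00e-03  5.76e-01] F [-2.7 -2.3  8.8] M [-0.366  0.692  0.367] q6 0.972 e6 -0.769 op 0.152
```

>>> move_arm([
  {"tx":0,"ty":0,"tz":0.015,"rx":0,"ry":0,"rz":4,"gripper":-1},
  {"tx":0,"ty":0,"tz":0.015,"rx":0,"ry":0,"rz":4,"gripper":-1},
  {"tx":0,"ty":0,"tz":0.015,"rx":0,"ry":0,"rz":4,"gripper":-1},
])

```text
clock: 11.9
eef_pos: [533.8, -10.2, 159.9]
tcp_rot: [3.141, -0.003, 0.367]
contact_force: [-4.2, -0.2, 9.4]
opening: 0.147
```

```bash
python3 st.py
```

```text
11.9 [533.8 -10.2 159.9] [ 3.141e+00 -3.000e-03  3.670e-01] F [-4.2 -0.2  9.4] M [-0.271  0.778  0.41 ] q6 1.182 e6 -0.735 op 0.147
```

>>> move_arm([
  {"tx":0,"ty":0,"tz":0.015,"rx":0,"ry":0,"rz":4,"gripper":-1},
  {"tx":0,"ty":0,"tz":0.015,"rx":0,"ry":0,"rz":4,"gripper":-1},
  {"tx":0,"ty":0,"tz":0.015,"rx":0,"ry":0,"rz":4,"gripper":-1},
])

```text
clock: 12.2
eef_pos: [533.7, -10.0, 159.6]
tcp_rot: [3.142, -0.003, 0.158]
contact_force: [-4.7, 0.9, 11.0]
opening: 0.15
```

```bash
python3 st.py
```

```text
12.2 [533.7 -10.  159.6] [ 3.142e+00 -3.000e-03  1.580e-01] F [-4.7  0.9 11. ] M [-0.059  0.894  0.444] q6 1.391 e6 -0.695 op 0.15
```

>>> move_arm([
  {"tx":-0.04,"ty":0,"tz":0,"rx":0,"ry":0,"rz":1,"gripper":-1},
  {"tx":0,"ty":0,"tz":0,"rx":0,"ry":0,"rz":1,"gripper":-1},
  {"tx":0,"ty":0,"tz":0,"rx":0,"ry":0,"rz":1,"gripper":-1},
  {"tx":0,"ty":0,"tz":0,"rx":0,"ry":0,"rz":1,"gripper":-1},
])

```text
clock: 12.6
eef_pos: [533.6, -10.0, 159.5]
tcp_rot: [-3.141, -0.003, 0.09]
contact_force: [-1.2, 2.0, 7.3]
opening: 0.146
```

```bash
python3 st.py
```

```text
12.6 [533.6 -10.  159.5] [-3.141e+00 -3.000e-03  9.000e-02] F [-1.2  2.   7.3] M [-0.023  0.607  0.408] q6 1.459 e6 0.11 op 0.146
```

>>> move_arm([
  {"tx":0,"ty":0,"tz":0,"rx":0,"ry":0,"rz":1,"gripper":-1},
  {"tx":0,"ty":0,"tz":0,"rx":0,"ry":0,"rz":1,"gripper":-1},
  {"tx":0,"ty":0,"tz":0.01,"rx":0,"ry":0,"rz":1,"gripper":-1},
])

```text
clock: 12.9
eef_pos: [533.7, -10.0, 159.4]
tcp_rot: [-3.141, -0.003, 0.037]
contact_force: [-2.3, 1.4, 8.8]
opening: 0.138
```

```bash
python3 st.py
```

```text
12.9 [533.7 -10.  159.4] [-3.141e+00 -3.000e-03  3.700e-02] F [-2.3  1.4  8.8] M [0.001 0.629 0.399] q6 1.511 e6 0.141 op 0.138
```

>>> move_arm([
  {"tx":-0.02,"ty":0,"tz":0.008,"rx":0,"ry":0,"rz":2,"gripper":-1},
  {"tx":0,"ty":0,"tz":0.008,"rx":0,"ry":0,"rz":2,"gripper":-1},
  {"tx":0,"ty":0,"tz":0.008,"rx":0,"ry":0,"rz":2,"gripper":-1},
  {"tx":0,"ty":0,"tz":0.008,"rx":0,"ry":0,"rz":2,"gripper":-1},
  {"tx":0,"ty":0,"tz":0.008,"rx":0,"ry":0,"rz":2,"gripper":-1},
])

```text
clock: 13.4
eef_pos: [533.7, -9.8, 159.1]
tcp_rot: [-3.14, -0.004, -0.138]
contact_force: [-1.6, 1.2, 9.6]
opening: 0.143
```

```bash
python3 st.py
```

```text
13.4 [533.7  -9.8 159.1] [-3.14  -0.004 -0.138] F [-1.6  1.2  9.6] M [0.193 0.602 0.498] q6 1.686 e6 -0.092 op 0.143
```

>>> move_arm([
  {"tx":-0.02,"ty":0,"tz":0.005,"rx":0,"ry":0,"rz":2,"gripper":-1},
  {"tx":0,"ty":0,"tz":0.005,"rx":0,"ry":0,"rz":2,"gripper":-1},
  {"tx":0,"ty":0,"tz":0.005,"rx":0,"ry":0,"rz":2,"gripper":-1},
  {"tx":0,"ty":0,"tz":0.005,"rx":0,"ry":0,"rz":1,"gripper":-1},
  {"tx":0,"ty":0,"tz":0.005,"rx":0,"ry":0,"rz":1,"gripper":-1},
  {"tx":0,"ty":0,"tz":0.005,"rx":0,"ry":0,"rz":1,"gripper":-1},
])

```text
clock: 14.0
eef_pos: [533.7, -9.7, 158.9]
tcp_rot: [-3.139, -0.004, -0.294]
contact_force: [-0.4, 3.0, 9.0]
opening: 0.145
```

```bash
python3 st.py
```

```text
14.0 [533.7  -9.7 158.9] [-3.139 -0.004 -0.294] F [-0.4  3.   9. ] M [0.306 0.533 0.469] q6 1.842 e6 0.197 op 0.145
```

>>> move_arm([
  {"tx":0,"ty":-0.02,"tz":0.004,"rx":0,"ry":0,"rz":1.5,"gripper":-1},
  {"tx":0,"ty":0,"tz":0.004,"rx":0,"ry":0,"rz":1.5,"gripper":-1},
  {"tx":0,"ty":0,"tz":0.004,"rx":0,"ry":0,"rz":1.5,"gripper":-1},
  {"tx":0,"ty":0,"tz":0.004,"rx":0,"ry":0,"rz":1.5,"gripper":-1},
  {"tx":0,"ty":0,"tz":0.004,"rx":0,"ry":0,"rz":1,"gripper":-1},
  {"tx":0,"ty":0,"tz":0.004,"rx":0,"ry":0,"rz":1,"gripper":-1},
])

```text
clock: 14.6
eef_pos: [533.7, -9.5, 158.6]
tcp_rot: [-3.139, -0.003, -0.434]
contact_force: [-1.0, 2.0, 8.9]
opening: 0.145
```

```bash
python3 st.py
```

```text
14.6 [533.7  -9.5 158.6] [-3.139e+00 -3.000e-03 -4.340e-01] F [-1.   2.   8.9] M [0.274 0.572 0.501] q6 1.982 e6 0.255 op 0.145
```

>>> move_arm([
  {"tx":0,"ty":0,"tz":0.004,"rx":0,"ry":0,"rz":1,"gripper":-1},
])

```text
clock: 14.7
eef_pos: [533.7, -9.5, 158.6]
tcp_rot: [-3.139, -0.003, -0.451]
contact_force: [-0.7, 2.5, 8.9]
opening: 0.142
```

```bash
python3 st.py
```

```text
14.7 [533.7  -9.5 158.6] [-3.139e+00 -3.000e-03 -4.510e-01] F [-0.7  2.5  8.9] M [0.276 0.561 0.428] q6 2.0 e6 0.121 op 0.142
```

>>> move_arm([
  {"tx":0,"ty":0,"tz":0.004,"rx":0,"ry":0,"rz":1,"gripper":-1},
  {"tx":0,"ty":0,"tz":0.004,"rx":0,"ry":0,"rz":1,"gripper":-1},
])

```text
clock: 14.9
eef_pos: [533.7, -9.5, 158.5]
tcp_rot: [-3.139, -0.003, -0.486]
contact_force: [-0.7, 2.9, 10.0]
opening: 0.148
```

```bash
python3 st.py
```

```text
14.9 [533.7  -9.5 158.5] [-3.139e+00 -3.000e-03 -4.860e-01] F [-0.7  2.9 10. ] M [0.288 0.521 0.45 ] q6 2.035 e6 0.164 op 0.148
```

>>> move_arm([
  {"tx":0,"ty":-0.02,"tz":0.003,"rx":0,"ry":0,"rz":1.5,"gripper":-1},
  {"tx":0,"ty":0,"tz":0.003,"rx":0,"ry":0,"rz":1.5,"gripper":-1},
  {"tx":0,"ty":0,"tz":0.003,"rx":0,"ry":0,"rz":1.5,"gripper":-1},
  {"tx":0,"ty":0,"tz":0.003,"rx":0,"ry":0,"rz":1.5,"gripper":-1},
  {"tx":0,"ty":0,"tz":0.003,"rx":0,"ry":0,"rz":1.5,"gripper":-1},
  {"tx":0,"ty":0,"tz":0.003,"rx":0,"ry":0,"rz":1.5,"gripper":-1},
  {"tx":0,"ty":0,"tz":0.003,"rx":0,"ry":0,"rz":1,"gripper":-1},
  {"tx":0,"ty":0,"tz":0.003,"rx":0,"ry":0,"rz":1,"gripper":-1},
])

```text
clock: 15.7
eef_pos: [533.8, -9.3, 158.2]
tcp_rot: [-3.138, -0.003, -0.678]
contact_force: [-1.1, 2.6, 9.7]
opening: 0.146
```

```bash
python3 st.py
```

```text
15.7 [533.8  -9.3 158.2] [-3.138e+00 -3.000e-03 -6.780e-01] F [-1.1  2.6  9.7] M [0.336 0.574 0.499] q6 2.227 e6 0.183 op 0.146
```

>>> move_arm([
  {"tx":0,"ty":0,"tz":0.003,"rx":0,"ry":0,"rz":1,"gripper":-1},
])

```text
clock: 15.8
eef_pos: [533.9, -9.3, 158.2]
tcp_rot: [-3.138, -0.003, -0.696]
contact_force: [-1.4, 3.0, 8.0]
opening: 0.144
```

```bash
python3 st.py
```

```text
15.8 [533.9  -9.3 158.2] [-3.138e+00 -3.000e-03 -6.960e-01] F [-1.4  3.   8. ] M [0.36  0.545 0.486] q6 2.245 e6 0.19 op 0.144
```

>>> move_arm([
  {"tx":0,"ty":0,"tz":0.003,"rx":0,"ry":0,"rz":1,"gripper":-1},
])

```text
clock: 15.9
eef_pos: [533.9, -9.3, 158.2]
tcp_rot: [-3.138, -0.003, -0.713]
contact_force: [-1.4, 3.5, 8.2]
opening: 0.151
```

```bash
python3 st.py
```

```text
15.9 [533.9  -9.3 158.2] [-3.138e+00 -3.000e-03 -7.130e-01] F [-1.4  3.5  8.2] M [0.375 0.552 0.513] q6 2.262 e6 0.207 op 0.151
```

>>> move_arm([
  {"tx":0,"ty":0,"tz":0.003,"rx":0,"ry":0,"rz":1,"gripper":-1},
])

```text
clock: 16.0
eef_pos: [533.9, -9.3, 158.2]
tcp_rot: [-3.138, -0.002, -0.731]
contact_force: [0.2, 2.0, 9.2]
opening: 0.147
```

```bash
python3 st.py
```

```text
16.0 [533.9  -9.3 158.2] [-3.138e+00 -2.000e-03 -7.310e-01] F [0.2 2.  9.2] M [0.382 0.545 0.518] q6 2.279 e6 0.224 op 0.147
```

>>> move_arm([
  {"tx":0,"ty":0,"tz":0,"rx":0,"ry":0,"rz":1,"gripper":-1},
  {"tx":0,"ty":0,"tz":0,"rx":0,"ry":0,"rz":1,"gripper":-1},
  {"tx":0,"ty":0,"tz":0,"rx":0,"ry":0,"rz":1,"gripper":-1},
])

```text
clock: 16.3
eef_pos: [533.9, -9.2, 158.1]
tcp_rot: [-3.138, -0.002, -0.783]
contact_force: [0.2, 2.6, 6.7]
opening: 0.145
```

```bash
python3 st.py
```

```text
16.3 [533.9  -9.2 158.1] [-3.138e+00 -2.000e-03 -7.830e-01] F [0.2 2.6 6.7] M [0.403 0.421 0.578] q6 2.332 e6 0.281 op 0.145
```

>>> move_arm([
  {"tx":0,"ty":0,"tz":-0.05,"rx":0,"ry":0,"rz":0,"gripper":-1},
  {"tx":0,"ty":0,"tz":0,"rx":0,"ry":0,"rz":0,"gripper":0.3},
  {"tx":0,"ty":0,"tz":0,"rx":0,"ry":0,"rz":0,"gripper":0.3},
  {"tx":0,"ty":0,"tz":0,"rx":0,"ry":0,"rz":0,"gripper":0.3},
  {"tx":0,"ty":0,"tz":0,"rx":0,"ry":0,"rz":0,"gripper":0.3},
  {"tx":0,"ty":0,"tz":0,"rx":0,"ry":0,"rz":0,"gripper":0.3},
])

```text
clock: 16.9
eef_pos: [532.7, -9.8, 156.7]
tcp_rot: [-3.14, -0.0, -0.783]
contact_force: [0.4, -0.7, -0.6]
opening: 0.646
```

```bash
python3 st.py
```

```text
16.9 [532.7  -9.8 156.7] [-3.14  -0.    -0.783] F [ 0.4 -0.7 -0.6] M [ 0.021 -0.005 -0.018] q6 2.331 e6 0.001 op 0.646
```

>>> move_arm([
  {"tx":0,"ty":0,"tz":-3,"rx":0,"ry":0,"rz":0,"gripper":0.3},
  {"tx":0,"ty":0,"tz":-4,"rx":0,"ry":0,"rz":0,"gripper":0.3},
  {"tx":0,"ty":0,"tz":-4,"rx":0,"ry":0,"rz":0,"gripper":0.3},
  {"tx":0,"ty":0,"tz":-4,"rx":0,"ry":0,"rz":0,"gripper":0.3},
  {"tx":0,"ty":0,"tz":0,"rx":0,"ry":0,"rz":0,"gripper":0.3},
  {"tx":0,"ty":0,"tz":0,"rx":0,"ry":0,"rz":0,"gripper":0.3},
])

```text
clock: 17.5
eef_pos: [532.9, -9.8, 307.6]
tcp_rot: [-3.139, -0.002, -0.783]
contact_force: [-0.5, 0.5, -0.7]
opening: 0.651
```

```bash
python3 st.py; python3 - <<'E'
from h import *
a=r.grab_frame('wrist')[0];b=r.grab_frame('scene')[0]
cv2.imwrite('pics/fin.png',np.hstack([cv2.resize(a,(400,300)),cv2.resize(b[120:300,150:390],(400,300))])[...,::-1])
E
```

```text
17.5 [532.9  -9.8 307.6] [-3.139e+00 -2.000e-03 -7.830e-01] F [-0.5  0.5 -0.7] M [ 0.026 -0.007  0.014] q6 2.331 e6 0.0 op 0.651
```

View pics/fin.png

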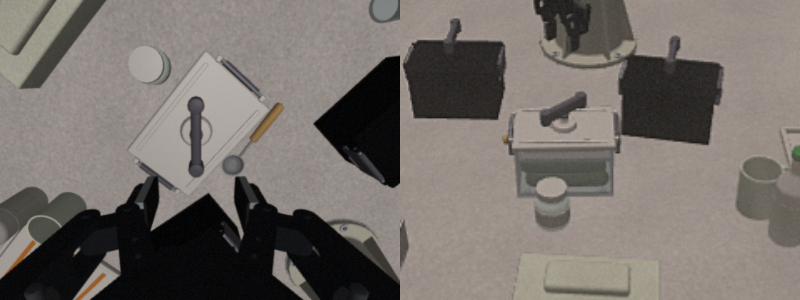

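The final picture shows both clips shut, at wrist (240,77) and (157,173). The handle, at (196,135), is turned and free, with salt and spoon where they were. Handing in.

```bash
python3 -c "
from rig import r
print(r.sign_off())"
```

```text
the job is handed in; nothing more can be done
None
```

The press is closed up and handed in at 17.5 s of the 67 s allowed. The job reported no verdict, so the checks below are my own.

- **Clip:** I pushed the open clip of the white press down with the shut fingers until it met its hard stop. It moved less than 0.5 mm under about 28 N. The pictures afterwards show it hanging shut like the one at the other end.
- **Handle:** I gripped the wing handle and wound it clockwise about 3.8 rad, slowing down once the torque began to climb at about 2.3 rad. Near the end, the slow-turn readings averaged about 0.50 N m over four samples. I then turned 3° more and released it.
- **Bystanders:** The salt jar and spoon look unmoved in the last pictures. After release the wrist force read about zero, with the gripper clear of everything.

**Disagreements:**
- Single torque readings scatter by about 0.03–0.05 N m. The very last one, before letting go, was 0.578 N m; I took the true value as about 0.5.
- Estimating from the angle turned past contact, using the stated 0.12 N m per rad, gives only about 0.44 N m. Both that and the averaged reading are within 0.41–0.58, and no reading reached 0.64.

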